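# Deposit a sample canister through the one-way flap of the evidence chute

### The arm

A 7-joint arm with a two-finger parallel gripper is mounted at the origin on the work surface. World frame = base frame: x ahead of the robot, y to its left, z up, the work surface at z = 0. Lengths are in m, angles in rad, forces in N, time in s.
With the tool pointing down it reaches from about 0.425 to 0.925 m from the base axis. Payload 6.8 kg.
Tool frame: the origin (TCP) lies midway between the tips of the shut fingers; the grasp point (between the pads) lies 19 mm behind it; z points along the fingers, y is the line along which they close (so a half turn about z gives the same grasp; the last joint's range is limited). The gripper opens to 85 mm and grips with 20 to 120 N. Pads are 22 mm wide; open, the fingers measure 114 mm over their backs; the gripper's body (76 mm by 85 mm) begins 54 mm behind the grasp point. The pads swing forward as they close: fully open they stand 13 mm farther back than shut.
Start: joints at [1.186, 0.477, 0.022, 1.555, -0.011, 1.109, -0.083], TCP at [0.184, -0.649, 0.231] pointing down, gripper open.
Joint ranges: [-2.96, 2.96], [-0.34, 2.1], [-1.41, 1.46], [0.24, 2.44], [-1.37, 4.51], [0.17, 1.92], [-2.96, 2.96]. Speed limits (rad/s): [2.39, 2.39, 3.14, 3.14, 3.14, 3.14, 3.14].

### API

Orientations are given as a rotation vector (axis times angle).
In Python, from bench import get_obs, grab_frame, camera_params, r gives the robot as it stands.
- The arm moves only by the shell command python3 -m jog 'ROWS' [FORCE]. ROWS is JSON, a list of rows, each an object of numbers: "rx", "ry", "rz": the turn, a rotation vector about the world's x, y, z scaled (see below); "x", "y", "z": the shift along the world's x, y, z scaled (see below); "jaw": the opening, from -1 (shut) to 1 (fully open). In form: [{"rx": .., "ry": .., "rz": .., "x": .., "y": .., "z": .., "jaw": ..}, ...]. A call has 1 to 8 rows; each row shifts and turns the commanded pose from where the row before left it; what a row does not reach is not made up. The controller multiplies each number of a shift by 60 mm and each number of a turn by 10 degrees. A row lasts 1/8 s, in which the tool goes at most 62.5 mm and 10.7 degrees, less where a joint would pass 70% of its speed; a pose out of reach is approached as far as the arm can. A call with a number of a shift or a turn outside -1 to 1 is refused whole. A call with a gripper value outside its range is refused whole. The fingers move at their own pace and stop on an object; FORCE is the grip in N (left out, the last holds). Time passes only in rows, so rows that do not move let the fingers close. It gives the time, the measured TCP pose, the force, the opening and the grip force at its end, in the units of the state.
- get_obs(): the state, without advancing time (a new reading comes with each control period).
- grab_frame(name): name is "scene" or "top"; returns the picture (420x560x3 uint8, red, green, blue); there is no depth.
- camera_params(name): a dict with "fx", "fy", "cx", "cy" (pixels), "R" (3x3) and "t" (3): a world point X has camera coordinates R X + t. Camera axes: x right, y down, z forward; pixel columns grow to the right and rows downward; lengths in m; the calibration is good to about 2 mm. A picture is of the moment at which its call begins. camera_params takes no time and is no camera call.
- r.hand_in(): hands the job in; it is judged then, once.
The state is a dict: "clock": time; "joints": joint angles; "qvel": joint speeds; "tau": joint torques, N m; "tcp_pos": TCP position; "orientation": TCP orientation; "contact_force": force on the tool from outside, world axes, zero at the start; "moment": the same for the moment, N m; "grip_width": finger opening in m; "gripper_force": force on a finger pad.
Only numpy, scipy, OpenCV 4.12 (cv2) and the standard library are available. Lean on these libraries where they do the work, as an engineer would, in place of code of your own. Each camera call takes 0.05 s, during which the arm holds its last target. There are 200 camera calls.

### The job

Stand the blue sample canister in the open entry of the grey deposit chute, in front of the orange sprung flap, then push it from behind through the flap and on under the blue hood until you feel it meet the hidden sprung stop, and press it home there for about half a second with a gentle 8 N or so (never more than 18 N). Lift the fingers straight out so that the flap shuts behind it and the canister stays inside; do not tip the canister, do not force the flap back or push hard on the chute, and leave everything else on the table alone.

Things in the scene. Friction and masses are not known exactly. Their poses are not given: they have to be found in the camera images.
- canister_center (a point): Centre (half-way up, 30 mm above its underside) of the blue sample canister to be deposited: an upright closed round drum 60 mm in diameter and 32 mm tall, with a white round knob (24 mm diameter, 28 mm tall) standing on its top; 60 mm tall in all, about 0.2 to 0.4 kg. The knob runs from 2 to 30 mm above this point and is the place to grip it, from above. z is up.
- canister: The same blue canister; origin at the centre of its underside.
- chute: Grey steel deposit chute fixed to the table, elsewhere in each run, lined slick (friction about 0.2, the flap too). Origin: on the table, on the channel's centre line, right under the closed flap; +x points along the channel inward (the pushing direction), y to its left, z up. Floor plate 5 mm thick from x = -95 to 195 mm. Right wall at y = -34 mm; left wall at +34, set back to +47 from x = 6 to 80.
- entry (a point): Middle of the chute's entry, on its floor: chute x = -50 mm, 5 mm above the table. The entry (x = -95 to 0) is open above and at its end, between side walls at y = -34 and +34 mm that stand 30 mm above the table: the canister set down here has 4 mm to spare on each side.
- slot (a point): Middle of the finger slot, chute x = 57 mm, 46 mm above the table. From chute x = 2 to 112 mm clear guard strips, 42 to 46 mm above the table, cover the channel's edges and leave a slot open above from y = -23 to +23 mm: closed fingers can travel in it behind the canister, but the canister can come in only through the flap.
- hood_mouth (a point): Top of the blue hood's mouth, chute x = 112 mm, 74 mm above the table (70 mm inside). The hood covers the channel from here to its closed end at x = 195 mm and hides the stop.
- flap (a joint): Orange one-way flap, rad: 0 shut, 1.46 wide open. Plate 70 mm wide, 7 to 40 mm above the table, on an upright hinge at chute x = 0, y = 41 mm; swings only inward. Spring: 0.036 N m shut to 0.17 wide open, 2 to 6 N on the canister. Near the end its tip (round, 6 mm) drops off the canister onto the fingers (a bump of up to 6 N while the canister's centre is 88 to 103 mm in); it shuts when they are lifted out.
- flap_tip (a point): Free edge of the flap (opposite the hinge), half-way up, 24 mm above the table.
- stop: Bracket of the end stop in the hood, origin at chute x = 188, z = 5 mm. Its rubber pad is hidden and unmeasured: it first touches the canister when the canister's centre is anywhere from 106 to 130 mm along chute x, then yields at 2.4 N per mm, up to 9 mm. Press 4 to 14 N for half a second; over 18 N is too much. On release the canister comes back some mm with the pad.
- red_canister_center (a point): Centre of a red canister of the same shape and size (grey knob): not to be moved.
- tape_roll: Roll of red tape lying flat, 100 mm across, 48 mm tall; origin at the centre of its underside. Bystander.
- scanner: Black and yellow hand scanner, 150 x 60 x 34 mm, lying flat; origin under its black handle. Bystander.
- torch: Metal and black torch, 140 x 34 x 34 mm, lying flat; origin under its middle. Bystander.
- screwdriver: Screwdriver lying flat along its x; origin at its underside. Bystander.
Things that resemble listed ones, but are neither listed nor needed, are in the scene too. Leave any green look-alike of the canister alone.

How it is judged:
By the outcome, as a careful person would: the job done as asked, in the order asked, and still so for the second after the job is handed in, with the robot touching nothing.
It also fails if it takes over 70 s, if anything falls off the work surface, if the arm or the gripper's body presses on something with over 40 N, if the wrist force passes 120 N, or if a joint passes its speed limit or range.

## Working session

There is one attempt and no reset: what is moved stays moved. The work goes in short steps, Python scripts to look and compute and a shell command to move; the robot and the scene stay as the last step left them, time stands still between calls to the robot, and variables do not carry over. Pictures are saved under pics/ and viewed, at most 10 in all, crops included, and the job is handed in when it is done.

```bash
mkdir -p pics; ls; python3 - <<'E'
from bench import *
import cv2
for n in ("scene","top"):
    f=grab_frame(n); cv2.imwrite(f"pics/{n}0.png",f[:,:,::-1])
    p=camera_params(n); print(n,p)
print(get_obs())
E
```

```text
pics
scene {'fx': 468.28738790839515, 'fy': 468.28738790839515, 'cx': 279.3227945341865, 'cy': 208.37599287065214, 'R': array([[ 0.68551111,  0.72790236, -0.01525399],
       [ 0.56143978, -0.54184983, -0.62544714],
       [-0.46352982,  0.42018677, -0.78011742]]), 't': array([-0.33941184, -0.30425646,  1.72505147])}
top {'fx': 453.58431075582007, 'fy': 453.58431075582007, 'cx': 278.6564910281574, 'cy': 214.88760112518344, 'R': array([[ 0.02934127, -0.99908243,  0.03119917],
       [-0.99096933, -0.03316024, -0.12992376],
       [ 0.13083912, -0.02710529, -0.99103301]]), 't': array([-0.08551088,  0.57961055,  1.17469202])}
{'clock': 0.1, 'joints': array([ 1.18588511,  0.4777348 ,  0.0223636 ,  1.55633626, -0.01152504,
        1.10931198, -0.08309838]), 'qvel': array([-0.00074623, -0.001051  , -0.0013399 , -0.00036427, -0.00023515,
        0.00059468, -0.00106153]), 'tau': array([ 6.33162635e-03, -5.97752881e+01,  1.61428951e+00, -2.81953865e+01,
        1.28310811e-02,  4.98296853e-03, -2.60102911e-05]), 'tcp_pos': array([ 0.18430941, -0.64879734,  0.2304186 ]), 'orientation': array([-3.10993980e+00, -4.33190174e-01,  5.28116667e-04]), 'contact_force': array([0.29933999, 0.09338231, 1.32505281]), 'moment': array([-0.06398481, -0.01817138,  0.04984828]), 'gripper_force': 0.0, 'grip_width': 0.08540188926889092}
```

View pics/scene0.png

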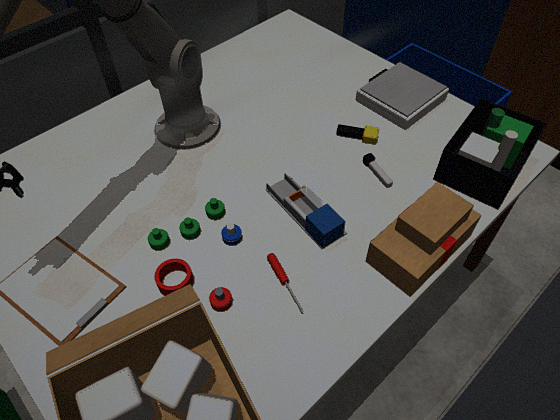

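View pics/top0.png

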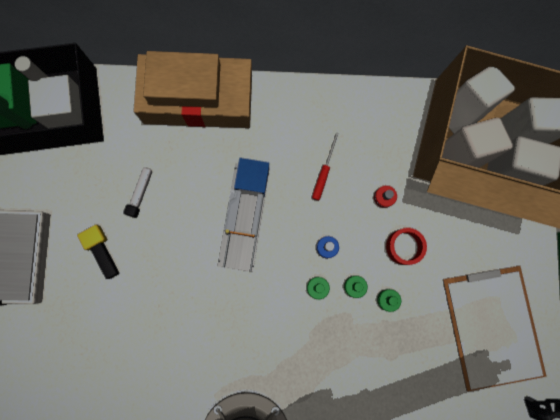

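Candidates in the top view: blue drum with white knob (328,246); red one (386,196); greens (318,288), (356,287), (390,300); blue hood (252,175) is not a canister. I choose (328,246) and check it, with the chute, in a close crop.

```bash
cat > h.py <<'E'
from bench import *
import cv2, numpy as np
P={n:camera_params(n) for n in("scene","top")}
def ray(n,u,v,z):
    p=P[n];d=p["R"].T@np.array([(u-p["cx"])/p["fx"],(v-p["cy"])/p["fy"],1]);o=-p["R"].T@p["t"]
    return o+d*(z-o[2])/d[2]
def proj(n,X):
    p=P[n];c=np.atleast_2d(X)@p["R"].T+p["t"];return c[:,:2]/c[:,2:]*[p["fx"],p["fy"]]+[p["cx"],p["cy"]]
E
python3 - <<'E'
from h import *
t=cv2.imread("pics/top0.png");s=cv2.imread("pics/scene0.png")
a=cv2.resize(t[150:280,205:345],None,fx=4,fy=4,interpolation=cv2.INTER_CUBIC)
cv2.imwrite("pics/ctop.png",a)
b=cv2.resize(s[165:255,200:360],None,fx=5,fy=5,interpolation=cv2.INTER_CUBIC);cv2.imwrite("pics/cscene.png",b)
for n,im,box in(("top",t,(300,225,355,270)),("scene",s,(215,215,248,250))):
    x0,y0,x1,y1=box;c=im[y0:y1,x0:x1].astype(int)
    m=(c[...,0]-c[...,2]>50);k=np.argwhere(m);print(n,k.mean(0)[::-1]+[x0,y0],k.min(0)[::-1]+[x0,y0],k.max(0)[::-1]+[x0,y0])
    hull=cv2.convexHull(k[:,::-1].astype(np.int32));M=cv2.moments(hull);u,v=M['m10']/M['m00']+x0,M['m01']/M['m00']+y0
    print(u,v,ray(n,u,v,.024))
E
```

```text
top [327.43298969 246.94158076] [317 236] [338 257]
327.67483189241113 246.6911623439001 [ 0.50204672 -0.20228555  0.024     ]
scene [231.0969697  233.22424242] [222 224] [240 240]
230.972038263429 232.02207505518763 [ 0.49969926 -0.20100802  0.024     ]
```

View pics/ctop.png

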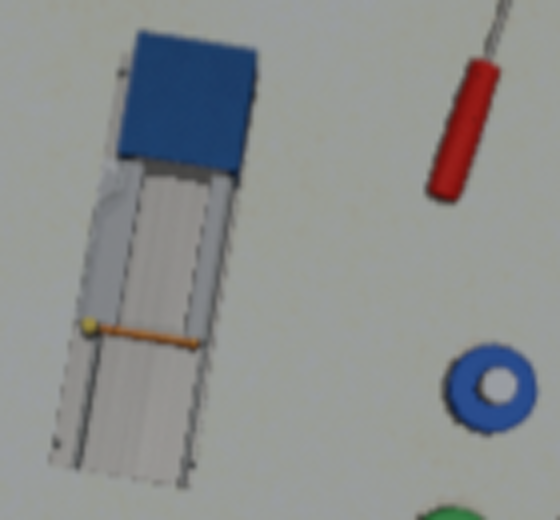

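View pics/cscene.png

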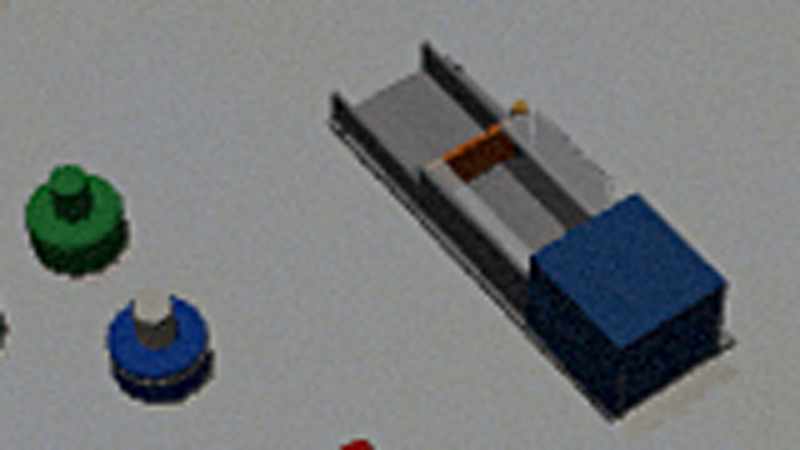

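```bash
cat > fit.py <<'E'
from h import *
from scipy.optimize import least_squares
L=[]
def T(a,b,X):L.append(("top",(a+.5)/4-.5+205,(b+.5)/4-.5+150,X))
def S(a,b,X):L.append(("scene",(a+.5)/5-.5+200,(b+.5)/5-.5+165,X))
W='w'
T(138,31,(195,1,74));T(257,50,(195,-1,74));T(240,175,(112,-1,74));T(119,156,(112,1,74));T(90,326,(0,41,44));T(199,345,(0,-29,40));T(78,467,(-95,35.5,30));T(185,487,(-95,-35.5,30))
S(638,196,(112,1,74));S(530,260,(112,-1,74));S(625,348,(195,-1,74));S(725,285,(195,1,74));S(520,107,(0,41,44));S(335,95,(-95,-35.5,30));S(427,43,(-95,35.5,30))
def world(q,X):
    c,s=np.cos(q[2]),np.sin(q[2]);X=np.array(X)/1000.
    return np.array([q[0]+c*X[0]-s*X[1],q[1]+s*X[0]+c*X[1],X[2]])
def res(q):
    o=[]
    for n,u,v,X in L:
        X=list(X); X[1]=X[1]*q[3]*1000 if abs(X[1])==1 else X[1]
        o+=list(proj(n,world(q,X))[0]-[u,v])
    return o
if __name__=="__main__":
    f=least_squares(res,[.52,.0,0,.038],loss='soft_l1');print(f.x,np.degrees(f.x[2]));print(np.round(np.reshape(f.fun,(-1,2)),2))
    print(world(f.x,(-50,0,5)),[world(f.x,(x,0,0))[:2] for x in(-45,118)])
E
python3 fit.py
python3 - <<'E'
from h import *
from scipy.spatial.transform import Rotation as R
print(R.from_rotvec(get_obs()["orientation"]).as_matrix().round(3))
E
```

```text
[ 0.52943527  0.02616471 -0.12322442  0.03942103] -7.060239228815276
[[ 0.4  -0.39]
 [ 0.21 -0.47]
 [-0.45 -1.11]
 [-0.04 -1.05]
 [ 0.38 -0.34]
 [-0.67 -0.88]
 [-0.14  0.56]
 [-0.37 -0.33]
 [-0.9  -0.84]
 [-0.2  -1.05]
 [-0.95 -0.03]
 [ 0.22 -0.82]
 [-0.41  0.75]
 [-0.57 -0.95]
 [-1.2  -0.31]]
[0.47981439 0.03231035 0.005     ] [array([0.48477648, 0.03169578]), array([0.64654053, 0.01166099])]
[[ 0.962  0.273 -0.001]
 [ 0.273 -0.962  0.002]
 [-0.    -0.002 -1.   ]]
```

```bash
python3 -m jog '[{"x":0.5,"y":0.7,"rz":-0.29,"jaw":1},{"x":0.5,"y":0.7,"rz":-0.29,"jaw":1},{"x":0.5,"y":0.7,"rz":-0.29,"jaw":1},{"x":0.5,"y":0.7,"rz":-0.29,"jaw":1},{"x":0.5,"y":0.7,"rz":-0.29,"jaw":1},{"x":0.5,"y":0.7,"rz":-0.28,"jaw":1},{"x":0.5,"y":0.7,"rz":-0.28,"jaw":1},{"x":0.5,"y":0.7,"rz":-0.28,"jaw":1}]' 30
```

```text
validation failed for argument at $[0]...
```

```bash
python3 -m jog '[{"rx":0,"ry":0,"rz":-0.29,"x":0.5,"y":0.7,"z":0,"jaw":1},{"rx":0,"ry":0,"rz":-0.29,"x":0.5,"y":0.7,"z":0,"jaw":1},{"rx":0,"ry":0,"rz":-0.29,"x":0.5,"y":0.7,"z":0,"jaw":1},{"rx":0,"ry":0,"rz":-0.29,"x":0.5,"y":0.7,"z":0,"jaw":1},{"rx":0,"ry":0,"rz":-0.29,"x":0.5,"y":0.7,"z":0,"jaw":1},{"rx":0,"ry":0,"rz":-0.28,"x":0.5,"y":0.7,"z":0,"jaw":1},{"rx":0,"ry":0,"rz":-0.28,"x":0.5,"y":0.7,"z":0,"jaw":1},{"rx":0,"ry":0,"rz":-0.28,"x":0.5,"y":0.7,"z":0,"jaw":1}]' 30
```

```text
clock: 1.1
tcp_pos: [0.4251, -0.3118, 0.2311]
orientation: [-3.135, 0.196, 0.0]
contact_force: [0.7, -0.3, 0.8]
grip_width: 0.0855
gripper_force: 0.0
```

```bash
python3 -m jog '[{"rx":0,"ry":0,"rz":0,"x":0.43,"y":0.62,"z":-0.4,"jaw":1},{"rx":0,"ry":0,"rz":0,"x":0.43,"y":0.62,"z":-0.4,"jaw":1},{"rx":0,"ry":0,"rz":0,"x":0.42,"y":0.61,"z":-0.4,"jaw":1},{"rx":0,"ry":0,"rz":0,"x":0,"y":0,"z":-0.6,"jaw":1},{"rx":0,"ry":0,"rz":0,"x":0,"y":0,"z":-0.2,"jaw":1},{"rx":0,"ry":0,"rz":0,"x":0,"y":0,"z":0,"jaw":1}]' 30
```

```text
clock: 1.85
tcp_pos: [0.5004, -0.2029, 0.1108]
orientation: [-3.135, 0.195, 0.003]
contact_force: [0.1, 0.6, 0.5]
grip_width: 0.0854
gripper_force: 0.0
```

```bash
python3 - <<'E'
from h import *
s=grab_frame("scene");t=grab_frame("top")
a=cv2.resize(s[180:270,180:280],None,fx=4,fy=4,interpolation=cv2.INTER_CUBIC);b=cv2.resize(t[200:290,280:380],None,fx=4,fy=4,interpolation=cv2.INTER_CUBIC)
cv2.imwrite("pics/g1.png",np.hstack([a,b])[:,:,::-1])
E
```

```text
(no output)
```

View pics/g1.png

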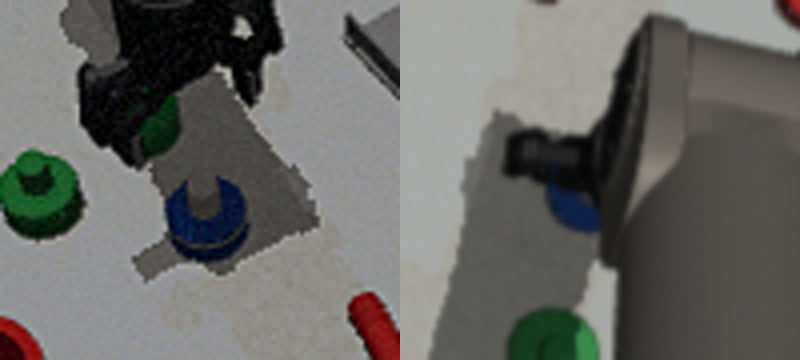

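The scene crop shows the blue drum (crop 207,220) below the open fingers, nothing else between them. Descend and grip.

```bash
python3 -m jog '[{"rx":0,"ry":0,"rz":0,"x":0,"y":0,"z":-0.5,"jaw":1},{"rx":0,"ry":0,"rz":0,"x":0,"y":0,"z":-0.5,"jaw":1},{"rx":0,"ry":0,"rz":0,"x":0,"y":0,"z":-0.22,"jaw":1},{"rx":0,"ry":0,"rz":0,"x":0,"y":0,"z":0,"jaw":-1},{"rx":0,"ry":0,"rz":0,"x":0,"y":0,"z":0,"jaw":-1},{"rx":0,"ry":0,"rz":0,"x":0,"y":0,"z":0,"jaw":-1},{"rx":0,"ry":0,"rz":0,"x":0,"y":0,"z":0,"jaw":-1},{"rx":0,"ry":0,"rz":0,"x":0,"y":0,"z":0,"jaw":-1}]' 30
```

```text
clock: 2.95
tcp_pos: [0.5019, -0.2027, 0.0391]
orientation: [3.135, -0.193, 0.002]
contact_force: [-0.2, 0.7, 6.3]
grip_width: 0.023
gripper_force: 29.2
```

```bash
python3 -m jog '[{"rx":0,"ry":0,"rz":0,"x":0,"y":0,"z":0.3,"jaw":-1},{"rx":0,"ry":0,"rz":0,"x":0,"y":0,"z":0.5,"jaw":-1},{"rx":0,"ry":0,"rz":0,"x":0,"y":0,"z":0.5,"jaw":-1},{"rx":0,"ry":0,"rz":0,"x":0,"y":0.5,"z":0,"jaw":-1},{"rx":0,"ry":0,"rz":0,"x":-0.05,"y":0.6,"z":0,"jaw":-1},{"rx":0,"ry":0,"rz":0,"x":-0.05,"y":0.7,"z":0,"jaw":-1},{"rx":0,"ry":0,"rz":0,"x":-0.05,"y":0.7,"z":0,"jaw":-1},{"rx":0,"ry":0,"rz":0,"x":-0.05,"y":0.7,"z":0,"jaw":-1}]'; python3 -m jog '[{"rx":0,"ry":0,"rz":0,"x":0,"y":0.5,"z":0,"jaw":-1},{"rx":0,"ry":0,"rz":0,"x":0,"y":0.2,"z":0,"jaw":-1},{"rx":0,"ry":0,"rz":0,"x":0,"y":0,"z":0,"jaw":-1}]'
```

```text
clock: 3.95
tcp_pos: [0.489, -0.009, 0.117]
orientation: [3.136, -0.193, 0.001]
contact_force: [0.5, 0.6, -1.8]
grip_width: 0.0229
gripper_force: 30.0
clock: 4.32
tcp_pos: [0.4893, 0.0317, 0.1165]
orientation: [3.136, -0.191, 0.0]
contact_force: [0.3, -0.5, -2.4]
grip_width: 0.023
gripper_force: 30.0
```

```bash
python3 - <<'E'
from h import *
s=grab_frame("scene");t=grab_frame("top")
cv2.imwrite("pics/g2.png",cv2.resize(s[150:260,240:360],None,fx=5,fy=5,interpolation=cv2.INTER_CUBIC)[:,:,::-1])
o=get_obs();print(o["tcp_pos"],o["joints"].round(2))
E
```

```text
[0.48924641 0.03007893 0.11619468] [ 0.    0.34 -0.23  2.08  0.11  0.73 -1.99]
```

View pics/g2.png

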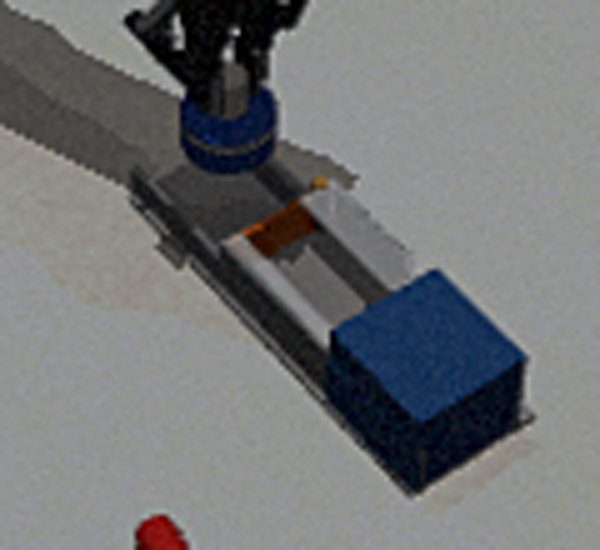

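```bash
python3 - <<'E'
from h import *
from fit import world
o=get_obs();p=o["tcp_pos"]
a=np.linspace(0,6.283,60)
pts=[];
for z in(0,.032):
    pts+=[[p[0]+.03*np.cos(t),p[1]+.03*np.sin(t),p[2]-.039+z] for t in a]
q=(proj("scene",pts)+.5-[240,150])*5-.5
print("pred crop box",q.min(0),q.max(0))
im=cv2.imread("pics/g2.png").astype(int)[60:180,150:300];k=np.argwhere(im[...,0]-im[...,2]>35)
print("seen",k.min(0)[::-1]+[150,60],k.max(0)[::-1]+[150,60])
q=[.52943527,.02616471,-.12322442]
d=p[:2]-q[:2];c,s=np.cos(q[2]),np.sin(q[2]);print("chute xy",c*d[0]+s*d[1],-s*d[0]+c*d[1],p,o["contact_force"])
E
```

```text
pred crop box [175.97531481  70.89071447] [274.45116769 178.18958641]
seen [182  90] [272 169]
chute xy -0.040365239187228466 -0.0010551829202861858 [0.48924641 0.03007893 0.11619468] [ 0.82353557 -0.8601141  -2.24415853]
```

```bash
python3 -m jog '[{"rx":0,"ry":0,"rz":0,"x":0,"y":0.02,"z":-0.4,"jaw":-1},{"rx":0,"ry":0,"rz":0,"x":0,"y":0,"z":-0.35,"jaw":-1},{"rx":0,"ry":0,"rz":0,"x":0,"y":0,"z":-0.2,"jaw":-1},{"rx":0,"ry":0,"rz":0,"x":0,"y":0,"z":-0.1,"jaw":-1},{"rx":0,"ry":0,"rz":0,"x":0,"y":0,"z":-0.1,"jaw":-1},{"rx":0,"ry":0,"rz":0,"x":0,"y":0,"z":0,"jaw":-1}]'
```

```text
clock: 5.18
tcp_pos: [0.4894, 0.0328, 0.0471]
orientation: [3.136, -0.193, 0.0]
contact_force: [-0.5, 0.6, -2.3]
grip_width: 0.0226
gripper_force: 30.1
```

```bash
python3 -m jog '[{"rx":0,"ry":0,"rz":0,"x":0,"y":0,"z":-0.04,"jaw":-1},{"rx":0,"ry":0,"rz":0,"x":0,"y":0,"z":0,"jaw":-1}]'
```

```text
clock: 5.42
tcp_pos: [0.4894, 0.0329, 0.0448]
orientation: [-3.136, 0.193, -0.0]
contact_force: [0.6, -0.2, -1.8]
grip_width: 0.0227
gripper_force: 30.1
```

```bash
python3 -m jog '[{"rx":0,"ry":0,"rz":0,"x":0,"y":0,"z":-0.02,"jaw":-1},{"rx":0,"ry":0,"rz":0,"x":0,"y":0,"z":0,"jaw":-1}]'
```

```text
clock: 5.68
tcp_pos: [0.4895, 0.0329, 0.0441]
orientation: [3.136, -0.193, 0.001]
contact_force: [-1.5, 0.2, 4.2]
grip_width: 0.0229
gripper_force: 30.8
```

```bash
python3 -m jog '[{"rx":0,"ry":0,"rz":0,"x":0,"y":0,"z":0,"jaw":0},{"rx":0,"ry":0,"rz":0,"x":0,"y":0,"z":0,"jaw":0},{"rx":0,"ry":0,"rz":0,"x":0,"y":0,"z":0,"jaw":0},{"rx":0,"ry":0,"rz":0,"x":0,"y":0,"z":0.35,"jaw":0},{"rx":0,"ry":0,"rz":0,"x":0,"y":0,"z":0.5,"jaw":0},{"rx":0,"ry":0,"rz":0,"x":0,"y":0,"z":0.3,"jaw":-1},{"rx":0,"ry":0,"rz":0,"x":-0.4,"y":0.04,"z":0,"jaw":-1},{"rx":0,"ry":0,"rz":0,"x":-0.42,"y":0.03,"z":0,"jaw":-1}]'; python3 -m jog '[{"rx":0,"ry":0,"rz":0,"x":0,"y":0,"z":0,"jaw":-1},{"rx":0,"ry":0,"rz":0,"x":0,"y":0,"z":0,"jaw":-1}]'
```

```text
clock: 6.68
tcp_pos: [0.4398, 0.0372, 0.1128]
orientation: [-3.135, 0.193, -0.001]
contact_force: [-0.8, 0.3, -0.5]
grip_width: 0.0
gripper_force: 0.0
clock: 6.92
tcp_pos: [0.441, 0.0372, 0.1128]
orientation: [-3.135, 0.193, -0.002]
contact_force: [-0.4, 0.1, 0.8]
grip_width: 0.0001
gripper_force: 0.0
```

```bash
cat > c.py <<'E'
from h import *
q=[.52943527,.02616471,-.12322442]
def ch():
    o=get_obs();p=o["tcp_pos"];d=p[:2]-q[:2];c,s=np.cos(q[2]),np.sin(q[2]);f=o["contact_force"]
    print("chute mm",((c*d[0]+s*d[1])*1e3).round(1),((-s*d[0]+c*d[1])*1e3).round(1),"z",p[2].round(4),"Fch",(c*f[0]+s*f[1]).round(1),(-s*f[0]+c*f[1]).round(1),f[2].round(1))
if __name__=="__main__":ch()
E
python3 - <<'E'
from c import *
s=grab_frame("scene")
cv2.imwrite("pics/g3.png",cv2.resize(s[140:260,240:360],None,fx=5,fy=5,interpolation=cv2.INTER_CUBIC)[:,:,::-1])
ch()
E
```

```text
chute mm -88.9 0.1 z 0.1127 Fch 0.3 -0.2 0.0
```

View pics/g3.png

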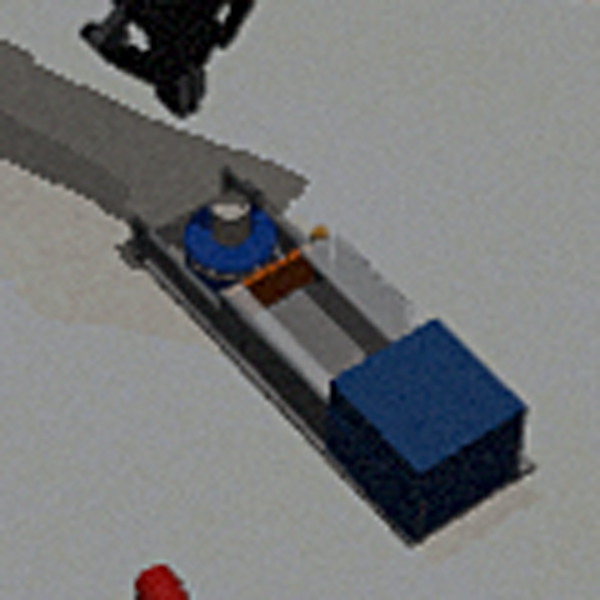

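The canister stands upright in the entry (crop 232,240), close before the orange flap (280,278), fingers clear behind. Descend behind it.

```bash
python3 -m jog '[{"rx":0,"ry":0,"rz":0,"x":0,"y":0,"z":-0.5,"jaw":-1},{"rx":0,"ry":0,"rz":0,"x":0,"y":0,"z":-0.5,"jaw":-1},{"rx":0,"ry":0,"rz":0,"x":0,"y":0,"z":-0.4,"jaw":-1},{"rx":0,"ry":0,"rz":0,"x":0,"y":0,"z":-0.2,"jaw":-1},{"rx":0,"ry":0,"rz":0,"x":0,"y":0,"z":0,"jaw":-1},{"rx":0,"ry":0,"rz":0,"x":0,"y":0,"z":0,"jaw":-1}]'; python3 c.py
```

```text
clock: 7.72
tcp_pos: [0.4409, 0.0372, 0.0171]
orientation: [-3.135, 0.193, -0.002]
contact_force: [0.8, 0.4, 0.3]
grip_width: 0.0001
gripper_force: 0.0
chute mm -89.3 0.1 z 0.0171 Fch 0.7 0.5 0.3
```

```bash
python3 -m jog '[{"rx":0,"ry":0,"rz":0,"x":0.08,"y":-0.01,"z":0,"jaw":-1},{"rx":0,"ry":0,"rz":0,"x":0.08,"y":-0.01,"z":0,"jaw":-1},{"rx":0,"ry":0,"rz":0,"x":0.08,"y":-0.01,"z":0,"jaw":-1}]'; python3 c.py;  python3 -m jog '[{"rx":0,"ry":0,"rz":0,"x":0.08,"y":-0.01,"z":0,"jaw":-1},{"rx":0,"ry":0,"rz":0,"x":0.08,"y":-0.01,"z":0,"jaw":-1},{"rx":0,"ry":0,"rz":0,"x":0.08,"y":-0.01,"z":0,"jaw":-1},{"rx":0,"ry":0,"rz":0,"x":0.08,"y":-0.01,"z":0,"jaw":-1}]'; python3 c.py
```

```text
clock: 8.1
tcp_pos: [0.4549, 0.0352, 0.0168]
orientation: [3.136, -0.193, 0.0]
contact_force: [-1.8, 0.9, -0.1]
grip_width: -0.0001
gripper_force: 0.5
chute mm -75.1 -0.2 z 0.0168 Fch -1.9 0.7 -0.1
clock: 8.6
tcp_pos: [0.4733, 0.0327, 0.0163]
orientation: [3.135, -0.193, -0.002]
contact_force: [-5.2, -0.7, 4.0]
grip_width: 0.0002
gripper_force: 2.8
chute mm -56.5 -0.4 z 0.0163 Fch -5.1 -1.3 4.0
```

```bash
R='x'; python3 -m jog '[{"rx":0,"ry":0,"rz":0,"x":0.08,"y":-0.01,"z":0,"jaw":-1},{"rx":0,"ry":0,"rz":0,"x":0.08,"y":-0.01,"z":0,"jaw":-1},{"rx":0,"ry":0,"rz":0,"x":0.08,"y":-0.01,"z":0,"jaw":-1},{"rx":0,"ry":0,"rz":0,"x":0.08,"y":-0.01,"z":0,"jaw":-1}]'; python3 c.py
```

```text
clock: 9.1
tcp_pos: [0.4916, 0.0295, 0.0161]
orientation: [3.134, -0.194, -0.005]
contact_force: [-6.1, -1.8, 3.4]
grip_width: -0.0001
gripper_force: 2.9
chute mm -37.9 -1.4 z 0.0161 Fch -5.9 -2.6 3.4
```

```bash
python3 -m jog '[{"rx":0,"ry":0,"rz":0,"x":0.08,"y":-0.01,"z":0,"jaw":-1},{"rx":0,"ry":0,"rz":0,"x":0.08,"y":-0.01,"z":0,"jaw":-1},{"rx":0,"ry":0,"rz":0,"x":0.08,"y":-0.01,"z":0,"jaw":-1},{"rx":0,"ry":0,"rz":0,"x":0.08,"y":-0.01,"z":0,"jaw":-1},{"rx":0,"ry":0,"rz":0,"x":0.08,"y":-0.01,"z":0,"jaw":-1}]'; python3 c.py
```

```text
clock: 9.72
tcp_pos: [0.5173, 0.0274, 0.0165]
orientation: [3.136, -0.193, 0.0]
contact_force: [-3.5, -0.2, -1.2]
grip_width: 0.0
gripper_force: 1.7
chute mm -12.2 -0.3 z 0.0165 Fch -3.5 -0.7 -1.2
```

```bash
python3 -m jog '[{"rx":0,"ry":0,"rz":0,"x":0.08,"y":-0.01,"z":0,"jaw":-1},{"rx":0,"ry":0,"rz":0,"x":0.08,"y":-0.01,"z":0,"jaw":-1},{"rx":0,"ry":0,"rz":0,"x":0.08,"y":-0.01,"z":0,"jaw":-1},{"rx":0,"ry":0,"rz":0,"x":0.08,"y":-0.01,"z":0,"jaw":-1},{"rx":0,"ry":0,"rz":0,"x":0.08,"y":-0.01,"z":0,"jaw":-1}]'; python3 c.py
```

```text
clock: 10.35
tcp_pos: [0.5414, 0.0245, 0.0166]
orientation: [-3.136, 0.193, -0.001]
contact_force: [-2.4, 0.6, -0.8]
grip_width: 0.0002
gripper_force: 1.2
chute mm 12.1 -0.2 z 0.0166 Fch -2.5 0.3 -0.8
```

```bash
python3 -m jog '[{"rx":0,"ry":0,"rz":0,"x":0.08,"y":-0.01,"z":0,"jaw":-1},{"rx":0,"ry":0,"rz":0,"x":0.08,"y":-0.01,"z":0,"jaw":-1},{"rx":0,"ry":0,"rz":0,"x":0.08,"y":-0.01,"z":0,"jaw":-1},{"rx":0,"ry":0,"rz":0,"x":0.08,"y":-0.01,"z":0,"jaw":-1},{"rx":0,"ry":0,"rz":0,"x":0.08,"y":-0.01,"z":0,"jaw":-1}]'; python3 c.py
python3 - <<'E'
from h import *
s=grab_frame("scene")
cv2.imwrite("pics/g4.png",cv2.resize(s[130:260,240:360],None,fx=4,fy=4,interpolation=cv2.INTER_CUBIC)[:,:,::-1])
E
```

```text
clock: 10.98
tcp_pos: [0.5657, 0.0216, 0.0167]
orientation: [-3.135, 0.193, -0.001]
contact_force: [-1.8, -0.7, -1.3]
grip_width: 0.0
gripper_force: 0.6
chute mm 36.5 -0.1 z 0.0167 Fch -1.7 -0.9 -1.3
```

View pics/g4.png

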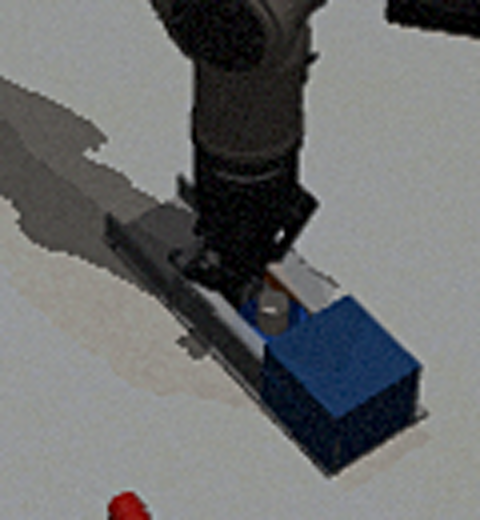

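Canister upright (knob at crop 272,308), just entering the hood, flap open beside it. Continue more slowly.

```bash
python3 -m jog '[{"rx":0,"ry":0,"rz":0,"x":0.05,"y":-0.006,"z":0,"jaw":-1},{"rx":0,"ry":0,"rz":0,"x":0.05,"y":-0.006,"z":0,"jaw":-1},{"rx":0,"ry":0,"rz":0,"x":0.05,"y":-0.006,"z":0,"jaw":-1},{"rx":0,"ry":0,"rz":0,"x":0.05,"y":-0.006,"z":0,"jaw":-1}]'; python3 c.py; python3 -m jog '[{"rx":0,"ry":0,"rz":0,"x":0.05,"y":-0.006,"z":0,"jaw":-1},{"rx":0,"ry":0,"rz":0,"x":0.05,"y":-0.006,"z":0,"jaw":-1},{"rx":0,"ry":0,"rz":0,"x":0.05,"y":-0.006,"z":0,"jaw":-1},{"rx":0,"ry":0,"rz":0,"x":0.05,"y":-0.006,"z":0,"jaw":-1}]'; python3 c.py
```

```text
clock: 11.52
tcp_pos: [0.5775, 0.0201, 0.0166]
orientation: [-3.135, 0.193, -0.001]
contact_force: [0.0, -0.1, 0.7]
grip_width: 0.0001
gripper_force: 0.0
chute mm 48.4 -0.1 z 0.0166 Fch 0.0 -0.1 0.7
clock: 12.02
tcp_pos: [0.589, 0.0182, 0.0164]
orientation: [3.135, -0.193, -0.0]
contact_force: [-1.2, -0.9, 0.6]
grip_width: 0.0
gripper_force: 1.3
chute mm 60.1 -0.5 z 0.0164 Fch -1.0 -1.0 0.6
```

```bash
python3 -m jog '[{"rx":0,"ry":0,"rz":0,"x":0.03,"y":-0.004,"z":0,"jaw":-1},{"rx":0,"ry":0,"rz":0,"x":0.03,"y":-0.004,"z":0,"jaw":-1}]'; python3 c.py
```

```text
clock: 12.28
tcp_pos: [0.5928, 0.0178, 0.0166]
orientation: [3.135, -0.193, 0.001]
contact_force: [-1.7, -2.4, -0.3]
grip_width: -0.0
gripper_force: 1.3
chute mm 63.9 -0.5 z 0.0166 Fch -1.4 -2.6 -0.3
```

```bash
python3 -m jog '[{"rx":0,"ry":0,"rz":0,"x":0.03,"y":-0.004,"z":0,"jaw":-1}]'; python3 c.py
```

```text
clock: 12.4
tcp_pos: [0.5945, 0.0177, 0.0166]
orientation: [3.136, -0.193, 0.0]
contact_force: [-1.4, -1.7, -0.1]
grip_width: 0.0003
gripper_force: 1.3
chute mm 65.6 -0.4 z 0.0166 Fch -1.2 -1.9 -0.1
```

```bash
python3 -m jog '[{"rx":0,"ry":0,"rz":0,"x":0.03,"y":-0.004,"z":0,"jaw":-1},{"rx":0,"ry":0,"rz":0,"x":0.03,"y":-0.004,"z":0,"jaw":-1}]'; python3 c.py
```

```text
clock: 12.65
tcp_pos: [0.5973, 0.0175, 0.0165]
orientation: [3.135, -0.193, -0.002]
contact_force: [-5.0, -0.7, 2.6]
grip_width: 0.0001
gripper_force: 3.1
chute mm 68.4 -0.3 z 0.0165 Fch -4.9 -1.3 2.6
```

```bash
python3 -m jog '[{"rx":0,"ry":0,"rz":0,"x":0.02,"y":-0.002,"z":0,"jaw":-1}]'; python3 c.py
```

```text
clock: 12.78
tcp_pos: [0.5979, 0.0174, 0.0164]
orientation: [3.135, -0.193, -0.004]
contact_force: [-7.5, -0.4, 4.0]
grip_width: -0.0
gripper_force: 3.9
chute mm 69.1 -0.2 z 0.0164 Fch -7.4 -1.3 4.0
```

```bash
python3 -m jog '[{"rx":0,"ry":0,"rz":0,"x":0.01,"y":-0.001,"z":0,"jaw":-1},{"rx":0,"ry":0,"rz":0,"x":0,"y":0,"z":0,"jaw":-1}]'; python3 c.py
```

```text
clock: 13.02
tcp_pos: [0.5982, 0.0174, 0.0163]
orientation: [3.135, -0.192, -0.005]
contact_force: [-6.8, -1.0, 3.8]
grip_width: 0.0
gripper_force: 3.8
chute mm 69.3 -0.2 z 0.0163 Fch -6.6 -1.8 3.8
```

```bash
python3 -m jog '[{"rx":0,"ry":0,"rz":0,"x":0.02,"y":-0.002,"z":0,"jaw":-1},{"rx":0,"ry":0,"rz":0,"x":0,"y":0,"z":0,"jaw":-1},{"rx":0,"ry":0,"rz":0,"x":0,"y":0,"z":0,"jaw":-1}]'; python3 c.py; python3 -m jog '[{"rx":0,"ry":0,"rz":0,"x":0,"y":0,"z":0,"jaw":-1},{"rx":0,"ry":0,"rz":0,"x":0,"y":0,"z":0,"jaw":-1},{"rx":0,"ry":0,"rz":0,"x":0,"y":0,"z":0,"jaw":-1}]'; python3 c.py
```

```text
clock: 13.4
tcp_pos: [0.5988, 0.0174, 0.0162]
orientation: [3.135, -0.192, -0.006]
contact_force: [-7.8, -0.8, 4.8]
grip_width: -0.0002
gripper_force: 4.6
chute mm 69.9 -0.2 z 0.0162 Fch -7.7 -1.8 4.8
clock: 13.78
tcp_pos: [0.5988, 0.0174, 0.0162]
orientation: [3.135, -0.192, -0.006]
contact_force: [-8.5, -0.3, 4.5]
grip_width: 0.0001
gripper_force: 4.6
chute mm 69.9 -0.2 z 0.0162 Fch -8.4 -1.4 4.5
```

```bash
python3 -m jog '[{"rx":0,"ry":0,"rz":0,"x":0.01,"y":-0.001,"z":0,"jaw":-1},{"rx":0,"ry":0,"rz":0,"x":0,"y":0,"z":0,"jaw":-1},{"rx":0,"ry":0,"rz":0,"x":0,"y":0,"z":0,"jaw":-1},{"rx":0,"ry":0,"rz":0,"x":0,"y":0,"z":0,"jaw":-1},{"rx":0,"ry":0,"rz":0,"x":0,"y":0,"z":0,"jaw":-1}]'; python3 c.py; python3 -m jog '[{"rx":0,"ry":0,"rz":0,"x":-0.03,"y":0.004,"z":0,"jaw":-1},{"rx":0,"ry":0,"rz":0,"x":-0.03,"y":0.004,"z":0,"jaw":-1},{"rx":0,"ry":0,"rz":0,"x":-0.03,"y":0.004,"z":0,"jaw":-1},{"rx":0,"ry":0,"rz":0,"x":-0.02,"y":0.002,"z":0,"jaw":-1},{"rx":0,"ry":0,"rz":0,"x":0,"y":0,"z":0,"jaw":-1}]'; python3 c.py
```

```text
clock: 14.4
tcp_pos: [0.599, 0.0173, 0.0162]
orientation: [3.135, -0.192, -0.008]
contact_force: [-8.7, -0.4, 5.7]
grip_width: 0.0004
gripper_force: 5.0
chute mm 70.1 -0.2 z 0.0162 Fch -8.6 -1.5 5.7
clock: 15.02
tcp_pos: [0.5958, 0.0177, 0.0169]
orientation: [-3.136, 0.193, -0.003]
contact_force: [0.3, -2.8, 1.2]
grip_width: 0.0002
gripper_force: 1.3
chute mm 66.9 -0.2 z 0.0169 Fch 0.7 -2.7 1.2
```

```bash
python3 -m jog '[{"rx":0,"ry":0,"rz":0,"x":0,"y":0,"z":0.1,"jaw":-1},{"rx":0,"ry":0,"rz":0,"x":0,"y":0,"z":0.15,"jaw":-1},{"rx":0,"ry":0,"rz":0,"x":0,"y":0,"z":0.2,"jaw":-1},{"rx":0,"ry":0,"rz":0,"x":0,"y":0,"z":0.3,"jaw":-1},{"rx":0,"ry":0,"rz":0,"x":0,"y":0,"z":0.5,"jaw":-1},{"rx":0,"ry":0,"rz":0,"x":0,"y":0,"z":0.7,"jaw":-1},{"rx":0,"ry":0,"rz":0,"x":0,"y":0,"z":0.7,"jaw":-1},{"rx":0,"ry":0,"rz":0,"x":0,"y":0,"z":0.4,"jaw":-1}]'; python3 c.py; python3 -m jog '[{"rx":0,"ry":0,"rz":0,"x":-0.5,"y":0,"z":0.5,"jaw":-1},{"rx":0,"ry":0,"rz":0,"x":-0.5,"y":0,"z":0.5,"jaw":-1},{"rx":0,"ry":0,"rz":0,"x":0,"y":0,"z":0,"jaw":-1},{"rx":0,"ry":0,"rz":0,"x":0,"y":0,"z":0,"jaw":-1}]'
python3 - <<'E'
from h import *
s=grab_frame("scene")
cv2.imwrite("pics/g5.png",cv2.resize(s[130:260,180:360],None,fx=4,fy=4,interpolation=cv2.INTER_CUBIC)[:,:,::-1])
E
```

```text
clock: 16.02
tcp_pos: [0.596, 0.0188, 0.2036]
orientation: [-3.134, 0.192, -0.007]
contact_force: [0.8, -0.1, -0.7]
grip_width: 0.0002
gripper_force: 0.0
chute mm 67.0 0.8 z 0.2036 Fch 0.8 0.0 -0.7
clock: 16.52
tcp_pos: [0.5351, 0.0182, 0.26]
orientation: [-3.135, 0.192, -0.002]
contact_force: [0.2, -0.4, 0.7]
grip_width: -0.0001
gripper_force: 0.0
```

View pics/g5.png

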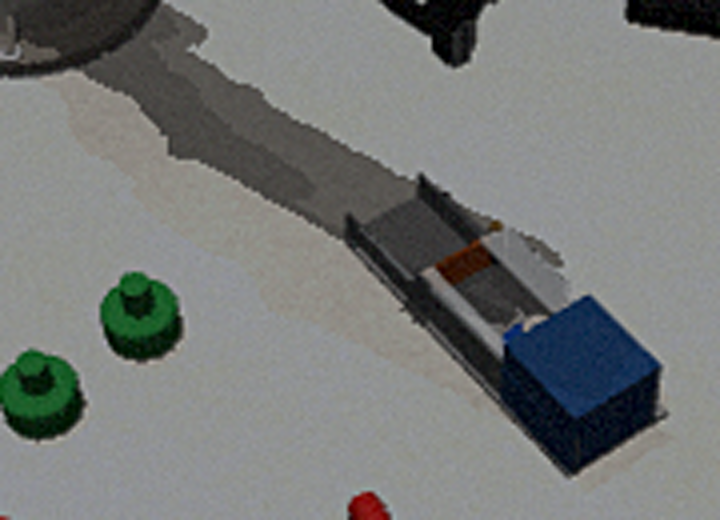

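The flap is shut (crop 467,262) and the canister stands inside at the hood mouth, with its knob just visible (535,322). The arm is clear.

```bash
python3 -c "
from bench import r
print(r.hand_in())"
```

```text
the job is handed in; nothing more can be done
None
```

The blue canister is through the flap and was pressed home on the hidden stop at about 8 N for roughly a second; the fingers are out, the flap is shut behind it, and the job was handed in at about 16.6 s, with no verdict returned.

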